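Clamp the short horn and swing the feed carousel onto the receiving probe

TASK

The shortest horn on the hand-turned antenna carousel has just been laid in its cradle and its clamp bar is still swung open: before turning anything, swing the bar over the horn's neck and press it fully home in its catch. Then turn the carousel by the black handle on its centre column until this short horn points straight at the slim black-capped probe that stands by itself on the worktop behind the carousel (the nearest one to it), and keep the carousel still there: the bearing has no lock, so finish with the gripper still holding the handle while the reading is taken. Do not disturb the probe or the things lying around.

Things in the scene. Friction and masses are not known exactly. Their poses are not given: they have to be found in the camera images.
- carousel_axis (a point): Point on the vertical turning axis, at the top face of the round aluminium table (210 mm across, top face 54 mm above the worktop). Its axes turn with the table: x points outwards along the short horn, the way its mouth looks; z up. Three antennas lie flat on the table, pointing outwards 120 deg apart, their axes 87 mm above the worktop, tops below 112 mm.
- carousel_foot: Fixed foot of the carousel: dark 200 x 200 x 12 mm plate with a round grey bearing housing (176 mm across, to 42 mm high) under the table. Origin at the centre of its underside, on the turning axis; z up.
- mouth (a point): Centre of the short black horn's mouth, 142 mm out from the turning axis along carousel x, 87 mm above the worktop. The horn is 102 mm long, its mouth 40 mm high and 46 mm wide.
- long_mouth (a point): Mouth of the other, long black horn (147 mm long), 172 mm from the axis, 120 deg counter-clockwise from the short horn. Its clamp is shut and fixed. The third antenna, an aluminium waveguide, lies 120 deg clockwise from the short horn and ends 134 mm from the axis.
- carousel (a joint): Angle of the table on its foot, rad, counter-clockwise from above; turns freely without stops, no lock, no spring; bearing drag about 0.15 N m, so it stays where it is left unless pushed.
- carousel_handle: Black bar handle across the top of the centre column, fixed to the table: 70 mm long along its y, 18 mm thick along its x, 28 mm high. Origin at the centre of its underside, on the turning axis, 127 mm above the worktop (top at 155 mm). Axes parallel to those of carousel_axis: the fingers grip it closing along its x.
- clamp (a joint): Angle of the short horn's clamp bar, rad: 0 = shut, resting in its catch; grows as the bar swings up and open; 1.57 = upright, at most 1.95. A friction hinge: it stays where it is left and does not fall shut; about 0.035 N m moves it, and it stops dead at 0.
- clamp_hinge (a point): Hinge of the clamp bar beside the horn's neck: 72 mm from the turning axis along carousel x, at carousel y = -26 mm, 99 mm above the worktop. The hinge line runs along carousel x. Axes of the moving bar: y along it from hinge to tab, z out of its upper face (its back when open). Steel bar 66 mm long, 11 mm wide, 6 mm thick, its mid-plane through the hinge line.
- clamp_tab (a point): Upper face of the thumb tab at the free end of the clamp bar, 60 mm from the hinge and 3.8 mm above the bar's mid-plane; push or press here. Same axes as clamp_hinge.
- catch (a point): Middle of the forked catch that the bar drops into, at carousel y = +26 mm, 102 mm above the worktop (level with the shut bar's upper face). Two prongs either side of the bar rise to just under that height; the shut bar's end stands 10 mm beyond them. The horn's flange (7 to 13 mm farther out than the bar's middle) reaches 19 mm either side of the horn's axis and 104 mm high.
- field_probe: The receiving probe: a slim light rod with a black cap on a round foot, 32 mm foot, 126 mm tall, standing loose on the worktop behind the carousel (farther from the robot), 200 to 360 mm from its axis; similar rods at the very back of the bench are not meant. Origin at the centre of its underside.
- wrench: Bystander: grey torque wrench, 139 x 20 x 14 mm, lying before the carousel. Origin under its centre.
- tee: Bystander: light coaxial tee, 70 x 40 x 20 mm, before the carousel to the right. Origin under its centre.
- attenuator: Bystander: black finned attenuator, 69 x 25 x 25 mm, behind the carousel. Origin under its centre.
- adapter: Bystander: small coaxial adapter, 38 x 23 x 20 mm, behind the carousel. Origin under its centre.
- cutters: Bystander: side cutters with red grips, 134 x 54 x 16 mm, behind the carousel to the right. Origin under its centre.
- calc: Bystander: pocket calculator, 138 x 74 x 15 mm, on the right. Origin under its centre.
Mind the look-alikes: they are no part of the job. What is shaped like the field_probe but green is not meant.

How it is judged:
By the outcome, as a careful person would: the job done as asked, in the order asked, and still so for the second after the job is handed in, while the arm keeps its last pose, push and grip.
It also fails if it takes over 64 s, if anything falls off the work surface, if the arm or the gripper's body presses on something with over 40 N, if the wrist force passes 120 N, or if a joint passes its speed limit or range.

ROBOT

A 7-joint arm with a two-finger parallel gripper is mounted at the origin on a cart in front of the work surface, level with it; the furniture and walls round the work are solid. World frame = base frame: x ahead of the robot, y to its left, z up, the work surface at z = 0. Lengths are in m, angles in degrees, forces in N, time in s.
With the tool pointing down it reaches from about 0.425 to 0.875 m from the base axis. Payload 4.7 kg.
Tool frame: the origin (TCP) lies between the finger pads; the fingertips stand 8 mm ahead of it and the grasp point (between the pads) lies 11 mm behind it; z points along the fingers, y is the line along which they close (so a half turn about z gives the same grasp; the last joint's range is limited). The gripper opens to 87 mm and grips with 3 to 60 N. Pads are 19 mm wide; open, the fingers measure 117 mm over their backs; the gripper's body (75 mm by 190 mm) begins 51 mm behind the grasp point.
Start: joints at [66.813, 18.392, -4.016, 83.108, 1.295, 78.541, -3.26], TCP at [0.264, -0.594, 0.231] pointing down, gripper open.
Joint ranges: [-163.93, 163.93], [-17.29, 119.83], [-79.2, 71.16], [3.27, 140.29], [-89.18, 269.18], [5.43, 117.66], [-154.24, 154.24]. Speed limits (degrees/s): [147.25, 147.25, 180, 180, 180, 180, 180].

INTERFACE

Orientations are given as [roll, pitch, yaw] about the fixed x, y, z axes, in that order (R = Rz(yaw) Ry(pitch) Rx(roll)).
In Python, from cell import env, viewer gives the robot as it stands. The module is installed in compiled form; this text tells all that it offers.
- The arm moves only by the tool arm_command, never from a script. Its argument "series" is a list of rows, each a list of 2 entries, a list of its own where there are three numbers: the shift along the tool's x, y, z in mm, then the turn about the tool's z in rad. A call has exactly 5 rows; each row is the pose to reach, as a shift and turn from the pose commanded when the call began, along the tool's axes at that moment; what a row does not reach only later rows make up. A row lasts 1/10 s, in which the tool goes at most 50 mm and 8.59 degrees, less where a joint would pass 70% of its speed; a pose out of reach is approached as far as the arm can. A call with a gripper value outside its range is refused whole. "grip" is the gripper command: -1 is fully open, 1 is shut, values between are in proportion, set as the call begins (left out, the last holds). The fingers move at their own pace and stop on an object; "grip_force" is the grip in N (left out, the last holds). Time passes only in rows, so rows that repeat a pose let the fingers close, or fill a call up. It gives the time, the measured TCP pose, the force, the opening and the grip force at its end, in the units of the state.
- env.get_obs(): the state, without advancing time (a new reading comes with each control period).
- viewer.read_camera(name): name is "side" or "top"; returns (picture, depth): 420x560x3 uint8, blue, green, red; 420x560 float32, m along the optical axis (not along the pixel's ray), 0 where there is no reading.
- viewer.calibration(name): a dict with "K" (3x3 intrinsics, pixels), "T" (4x4, takes a point from camera to world coordinates). Camera axes: x right, y up, looking along -z (the intrinsics and any distortion apply to the point x, -y, -z); pixel columns grow to the right and rows downward; lengths in m; the calibration is good to about 2 mm. A picture is of the moment at which its call begins. calibration takes no time and is no camera call.
- env.sign_off(): hands the job in; it is judged then, once.
The state is a dict: "time_s": time; "qpos": joint angles; "joint_velocities": joint speeds; "effort": joint torques, N m; "tool_pos": TCP position; "tool_rot": TCP orientation; "force": force on the tool from outside, world axes, zero at the start; "wrist_torque": the same for the moment, N m; "grip_width": finger opening in m; "grasp_force": force on a finger pad.
Only numpy, scipy, OpenCV 4.12 (cv2) and the standard library are available. Lean on these libraries where they do the work, as an engineer would, in place of code of your own. Each camera call takes 0.05 s, during which the arm holds its last target. There are 200 camera calls.

## Working session

There is one attempt and no reset: what is moved stays moved. The work goes in short steps, Python scripts to look and compute and a tool call to move; the robot and the scene stay as the last step left them, time stands still between calls to the robot, and variables do not carry over. Pictures are saved under pics/ and viewed, at most 10 in all, crops included, and the job is handed in when it is done.

Besides the shell and the picture viewer there is one more tool, called after "Emit:" as name(argument=value, ...) on one line, values as JSON. arm_command: Moves the arm, as the interface text tells. Its arguments: {"type":"object","properties":{"series":{"type":"array"},"grip":{"type":"number"},"grip_force":{"type":"number"}},"required":["series"]}

```bash
mkdir -p pics
cat > h.py <<'E'
import numpy as np, cv2
from cell import env, viewer
def cam(n):
    im,d=viewer.read_camera(n); c=viewer.calibration(n); return im,d,np.array(c["K"]),np.array(c["T"])
def cloud(d,K,T):
    v,u=np.indices(d.shape); x=(u-K[0,2])/K[0,0]*d; y=(v-K[1,2])/K[1,1]*d
    P=np.stack([x,-y,-d,np.ones_like(d)],-1)@T.T
    P=P[...,:3]; P[d==0]=np.nan; return P
E
python3 - <<'E'
from h import *
for n in("top","side"):
    im,d,K,T=cam(n); cv2.imwrite(f"pics/{n}0.png",im); np.savez(f"{n}0.npz",im=im,d=d,K=K,T=T)
    print(n,K.round(1).tolist(),T.round(3).tolist(),viewer.calibration(n).keys())
print(env.get_obs())
E
```

```text
top [[468.5, 0.0, 283.4], [0.0, 468.5, 208.7], [0.0, 0.0, 1.0]] [[0.018, 0.999, -0.041, 0.517], [-0.999, 0.019, 0.03, 0.021], [0.031, 0.041, 0.999, 1.168], [0.0, 0.0, 0.0, 1.0]] dict_keys(['K', 'T'])
side [[529.1, 0.0, 272.1], [0.0, 529.1, 212.2], [0.0, 0.0, 1.0]] [[0.854, 0.425, -0.299, 0.271], [-0.52, 0.694, -0.498, -0.524], [-0.004, 0.581, 0.814, 0.954], [0.0, 0.0, 0.0, 1.0]] dict_keys(['K', 'T'])
{'time_s': 0.1, 'qpos': array([66.8146361 , 18.43793939, -4.01795099, 83.16914312,  1.29351412,
       78.54143181, -3.26007626]), 'joint_velocities': array([-0.01937919, -0.22127506,  0.03201162, -0.1154418 , -0.02683933,
        0.05398015,  0.1219243 ]), 'effort': array([-9.13360218e-04, -4.92569518e+01, -4.06090133e-01, -3.13396811e+01,
       -6.40881155e-02,  3.94369033e-02,  9.84143821e-05]), 'tool_pos': array([ 0.26409376, -0.59338683,  0.22952497]), 'tool_rot': array([-1.79896649e+02,  3.29603242e-03,  2.39969121e+01]), 'force': array([-0.2062596 , -0.32391652, -0.70558958]), 'wrist_torque': array([-0.00134385,  0.01389035,  0.03595065]), 'grasp_force': 0.0, 'grip_width': 0.08705705354597845}
```

View pics/top0.png

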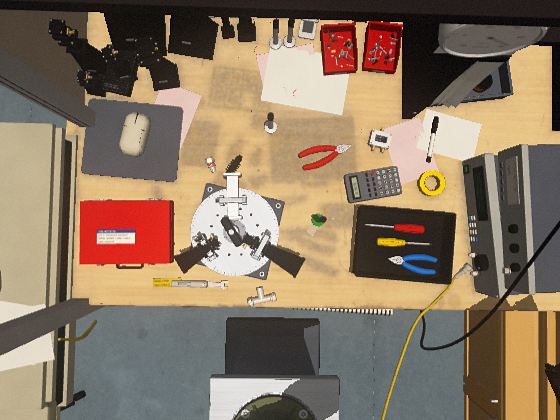

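View pics/side0.png

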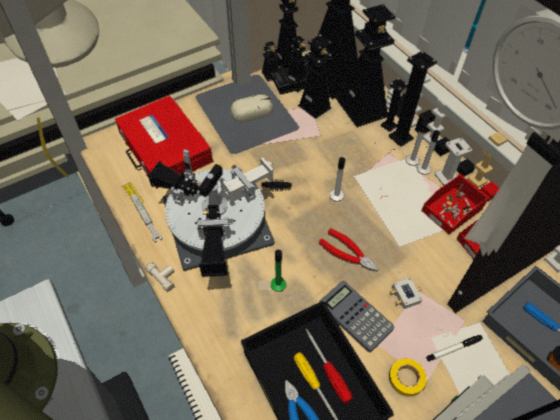

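Run:
```python
from h import *
z=np.load("top0.npz"); P=cloud(z["d"],z["K"],z["T"]); im=z["im"]
print("table z?",P[210,330],P[180,240],"axis",P[232,237],"probe",P[115:132:3,270].round(3).tolist())
# table disc rim: points z 0.045-0.06
m=(abs(P[...,2]-.054)<.006)&(abs(np.indices(m0:=P.shape[:2])[1]-237)<60)
m=m.astype(np.uint8); n,l,s,c=cv2.connectedComponentsWithStats(m); k=1+np.argmax(s[1:,4]); print(s[k],c[k])
q=P[l==k]; h=cv2.convexHull(q[:,:2].astype(np.float32)); print("circle",cv2.minEnclosingCircle(h))
# handle: z>.14 
m=(P[...,2]>.142)&(P[...,2]<.17)&(np.hypot(P[...,0]-np.median(q[:,0]),P[...,1]-np.median(q[:,1]))<.12)
n,l,s,c=cv2.connectedComponentsWithStats(m.astype(np.uint8))
for i in range(1,n):
    if s[i,4]>10: 
        w=P[l==i]; print(s[i].tolist(),w.mean(0).round(4),w.max(0).round(3),w.min(0).round(3),cv2.minAreaRect(w[:,:2].astype(np.float32)))
a=cv2.resize(im[145:285,165:315],None,fx=4,fy=4,interpolation=cv2.INTER_CUBIC)
z2=np.load("side0.npz")["im"]; b=cv2.resize(z2[140:280,120:290],None,fx=4,fy=4,interpolation=cv2.INTER_CUBIC)
cv2.imwrite("pics/c1.png",a);cv2.imwrite("pics/c2.png",b)
```

```text
table z? [ 0.56447668 -0.1304493   0.00368989] [ 0.63538275  0.09557203 -0.00228918] axis [0.50677539 0.09142186 0.12739314] probe [[0.771, 0.024, 0.124], [0.764, 0.023, 0.124], [0.765, 0.023, 0.09], [0.763, 0.023, 0.065], [0.764, 0.023, 0.031], [0.762, 0.023, 0.004]]
[ 190  188   79   88 2594] [221.99460293 239.68388589]
circle ((0.5079541206359863, 0.10305074602365494), 0.10506518930196762)
[220, 217, 23, 30, 275] [0.5082 0.1022 0.1549] [0.539 0.127 0.162] [0.477 0.079 0.143] ((0.5080583095550537, 0.10273817926645279), (0.06948573887348175, 0.018467936664819717), 32.83351135253906)
[192, 235, 7, 6, 26] [0.4935 0.178  0.1596] [0.499 0.184 0.167] [0.488 0.173 0.143] ((0.49346476793289185, 0.1787223517894745), (0.008281943388283253, 0.01047234982252121), 33.02062225341797)
```

View pics/c1.png

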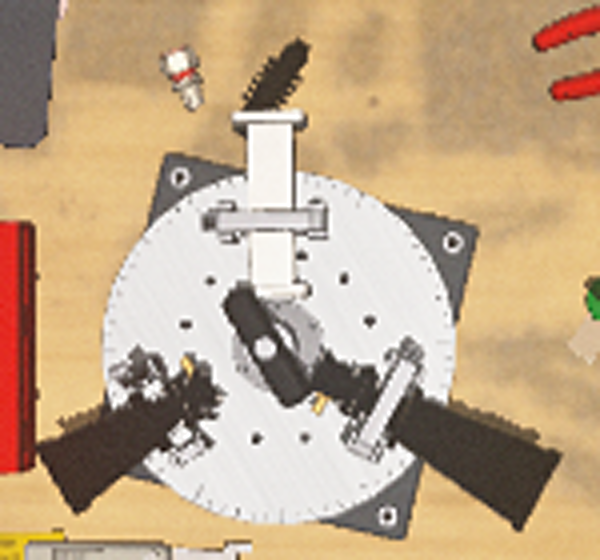

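View pics/c2.png

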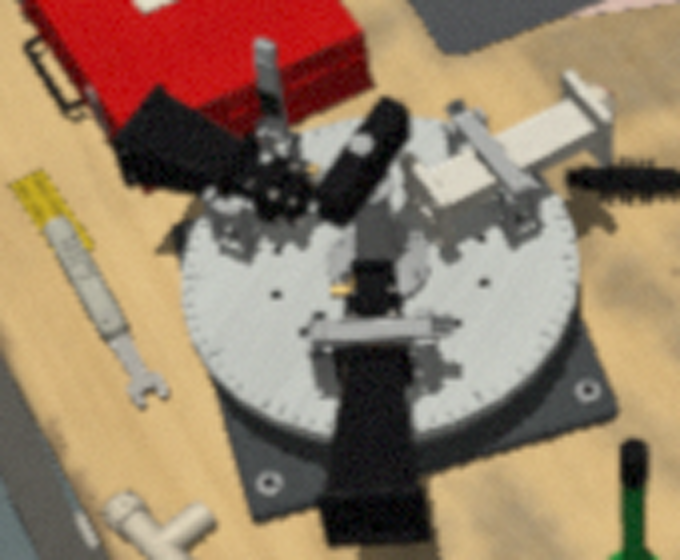

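Run:
```python
from h import *
Q=[]
for n in("top","side"):
    z=np.load(n+"0.npz"); P=cloud(z["d"],z["K"],z["T"]); Q.append(P.reshape(-1,3))
    if n=="side":
        for v in range(160,200,5): print("side probe",P[v,334:346:2].round(3).tolist()[2:5])
    m=(np.hypot(P[...,0]-.768,P[...,1]-.023)<.03)&(P[...,2]>.02)
    w=P[m]; print(n,len(w),[ (w[(w[:,2]>a)&(w[:,2]<a+.02)][:,:2].mean(0).round(4),len(w[(w[:,2]>a)&(w[:,2]<a+.02)])) for a in(.02,.05,.08,.105,.12)])
    print(n,"box",np.nanmax(P[205:260,90:165,2]) if n=="top" else "")
    m=(np.hypot(P[...,0]-.49,P[...,1]-.178)<.02)&(P[...,2]>.125)&(P[...,2]<.175); w=P[m]
    print(n,"bar",len(w),w.mean(0).round(4),w.min(0).round(3),w.max(0).round(3))
    m=(abs(P[...,0]-.525)<.15)&(abs(P[...,1]+.08)<.04)&(P[...,2]>.02)&(P[...,2]<.15);w=P[m];print("green",w.mean(0),w.max(0))
Q=np.concatenate(Q); Q=Q[~np.isnan(Q[:,0])]
for x in np.arange(.1,.9,.1):
    print(round(x,1),[ (lambda s: round(float(s.max()),2) if len(s) else None)(Q[(abs(Q[:,0]-x)<.05)&(abs(Q[:,1]-y)<.05)][:,2]) for y in np.arange(-.7,.41,.1)])
```

```text
top 1019 [(array([0.7656, 0.0237]), 9), (array([0.7657, 0.023 ]), 8), (array([0.7656, 0.0231]), 9), (array([0.7677, 0.0234]), 26), (array([0.7701, 0.0233]), 34)]
top box 0.06068954879528721
top bar 39 [0.4928 0.1771 0.1518] [0.486 0.171 0.126] [0.499 0.184 0.172]
green [ 0.47466468 -0.0645643   0.10674382] [ 0.66890813 -0.04132977  0.12916933]
side probe [[0.834, 0.107, 0.001], [0.766, 0.025, 0.122], [0.768, 0.02, 0.126]]
side probe [[0.763, 0.025, 0.108], [0.763, 0.019, 0.114], [0.766, 0.016, 0.115]]
side probe [[0.762, 0.022, 0.096], [0.765, 0.019, 0.097], [0.767, 0.015, 0.1]]
side probe [[0.764, 0.021, 0.079], [0.766, 0.017, 0.082], [0.771, 0.016, 0.08]]
side probe [[0.764, 0.019, 0.064], [0.768, 0.017, 0.063], [0.809, 0.055, -0.002]]
side probe [[0.765, 0.017, 0.048], [nan, nan, nan], [0.8, 0.043, -0.002]]
side probe [[0.768, 0.018, 0.028], [0.774, 0.018, 0.023], [0.789, 0.028, 0.002]]
side probe [[0.767, 0.015, 0.013], [0.775, 0.017, 0.006], [0.779, 0.015, 0.006]]
side 214 [(array([0.7667, 0.0183]), 28), (array([0.7669, 0.0189]), 32), (array([0.7663, 0.0188]), 34), (array([0.7673, 0.0199]), 51), (array([0.7686, 0.0208]), 39)]
side box 
side bar 93 [0.4909 0.175  0.1472] [0.484 0.167 0.125] [0.498 0.182 0.166]
green [ 0.46731715 -0.0675145   0.08951884] [ 0.54489162 -0.04007507  0.12766299]
0.1 [-0.04, -0.12, -0.72, -0.71, -0.01, 0.01, 0.04, 0.18, 0.02, 0.01, -0.72, -0.72]
0.2 [-0.04, -0.12, 0.34, 0.67, 0.0, -0.01, 0.0, 0.0, 0.0, -0.01, -0.72, -0.72]
0.3 [0.01, 0.01, 0.34, 0.06, 0.01, 0.01, 0.01, 0.02, 0.02, 0.01, 0.01, 0.01]
0.4 [0.01, 0.25, 0.25, 0.06, 0.06, 0.07, 0.12, 0.12, 0.11, 0.11, 0.06, 0.06]
0.5 [None, 0.25, 0.31, 0.06, 0.03, 0.06, 0.13, 0.11, 0.16, 0.17, 0.06, 0.06]
0.6 [None, 0.24, 0.38, 0.06, 0.06, 0.07, 0.01, 0.06, 0.11, 0.06, 0.06, 0.06]
0.7 [0.01, 0.25, 0.25, 0.03, 0.02, 0.02, 0.02, 0.01, 0.03, 0.03, 0.04, 0.04]
0.8 [0.04, 0.01, 0.05, 0.46, 0.66, 0.66, 0.66, 0.66, 0.66, 0.66, 0.66, 0.1]
```

Emit:
arm_command(series=[[[0, 0, -50], -0.14], [[0, 0, -100], -0.28], [[0, 0, -150], -0.42], [[36, -31, -150], -0.56], [[72, -62, -150], -0.7]], grip=1, grip_force=20)

```text
time_s: 0.6
tool_pos: [0.3049, -0.5086, 0.382]
tool_rot: [179.8, 0.1, 64.2]
force: [1.0, 0.1, -1.0]
grip_width: 0.0551
grasp_force: 0.0
```

```bash
cat >> h.py <<'E'
def to(*wps):
    # world targets (x,y,z,yaw) -> tool shift mm, turn rad, from present pose
    o=env.get_obs(); p=o["tool_pos"]; yaw=o["tool_rot"][2]; c,s=np.cos(np.radians(yaw)),np.sin(np.radians(yaw))
    print("t",round(o["time_s"],2),"p",p.round(4),"rot",o["tool_rot"].round(2),"q1,q7",o["qpos"][[0,6]].round(1),"F",o["force"].round(1),o["grip_width"].round(4))
    for x,y,z,w in wps:
        d=np.array([x,y,z])-p; print((np.array([c*d[0]+s*d[1],s*d[0]-c*d[1],-d[2]])*1e3).round(1),-np.radians((w-yaw+180)%360-180).round(3))
A=np.array([.508,.103])
def car(x,y,ang):  # carousel (m) -> world xy
    a=np.radians(ang); return A+[x*np.cos(a)-y*np.sin(a),x*np.sin(a)+y*np.cos(a)]
E
python3 -c "
from h import *
to((.45,-.2,.38,150),(.511,.1906,.25,-147.2))"
```

```text
Traceback (most recent call last):
  File "h.py", line 12, in to
    print("t",round(o["time_s"],2),"p",p.round(4),"rot",o["tool_rot"].round(2),"q1,q7",o["qpos"][[0,6]].round(1),"F",o["force"].round(1),o["grip_width"].round(4))
                                                                                                                                         ^^^^^^^^^^^^^^^^^^^^^
AttributeError: 'float' object has no attribute 'round'
```

```bash
sed -i 's/o\["grip_width"\].round(4)/round(o["grip_width"],4)/' h.py
python3 -c "
from h import *
to((.45,-.2,.38,150),(.50,.0,.38,-147.2),(.511,.1906,.25,-147.2))"
```

```text
t 0.6 p [ 0.3049 -0.5086  0.382 ] rot [1.7984e+02 9.0000e-02 6.4240e+01] q1,q7 [65.8 29.3] F [ 1.   0.1 -1. ] 0.0551
[341.   -3.4   2. ] -1.497
[542.8 -45.3   2. ] -2.593
[ 719.2 -118.2  132. ] -2.593
```

Emit:
arm_command(series=[[[48, 0, 0], -0.14], [[96, -1, 0], -0.28], [[144, -1, 0], -0.42], [[192, -2, 0], -0.56], [[240, -2, 0], -0.7]])

```text
time_s: 1.1
tool_pos: [0.4082, -0.2891, 0.3803]
tool_rot: [-180.0, 0.0, 104.5]
force: [0.2, 0.4, 0.8]
grip_width: 0.0153
grasp_force: 0.0
```

```bash
python3 -c "
from h import *
to((.50,.0,.38,-147.2),(.511,.1906,.25,-147.2))"
```

```text
t 1.1 p [ 0.4082 -0.2891  0.3803] rot [-1.7997e+02  1.0000e-02  1.0453e+02] q1,q7 [55.7 47.2] F [0.2 0.4 0.8] 0.0153
[256.9 161.4   0.3] -1.89
[438.6 219.9 130.3] -1.89
```

Emit:
arm_command(series=[[[40, 25, 0], -0.14], [[80, 50, 0], -0.28], [[120, 75, 0], -0.42], [[160, 100, 0], -0.56], [[200, 125, 0], -0.7]])

```text
time_s: 1.6
tool_pos: [0.48, -0.0647, 0.3804]
tool_rot: [-180.0, 0.0, 144.6]
force: [0.4, 0.3, 0.1]
grip_width: 0.0007
grasp_force: 0.0
```

```bash
python3 -c "
from h import *
to((.511,.1906,.3,-147.2),(.511,.1906,.25,-147.2))"
```

```text
t 1.6 p [ 0.48   -0.0647  0.3804] rot [-1.7997e+02  2.0000e-02  1.4463e+02] q1,q7 [42.7 61.1] F [0.4 0.3 0.1] 0.0007
[122.5 226.1  80.4] -1.19
[122.5 226.1 130.4] -1.19
```

Emit:
arm_command(series=[[[22, 40, -3], -0.14], [[44, 81, -6], -0.28], [[66, 122, 0], -0.42], [[88, 163, 40], -0.56], [[110, 203, 80], -0.7]])

```text
time_s: 2.1
tool_pos: [0.5073, 0.1479, 0.3147]
tool_rot: [-180.0, 0.1, -175.2]
force: [2.1, -1.4, -0.8]
grip_width: 0.0007
grasp_force: 0.0
```

```bash
python3 -c "
from h import *
to((.511,.1906,.25,-147.2),(.511,.1906,.152,-147.2))"
```

```text
t 2.1 p [0.5073 0.1479 0.3147] rot [-1.7997e+02  1.4000e-01 -1.7522e+02] q1,q7 [28.3 72.9] F [ 2.1 -1.4 -0.8] 0.0007
[-7.3 42.2 64.7] -0.489
[ -7.3  42.2 162.7] -0.489
```

Emit:
arm_command(series=[[[-2, 9, 35], -0.14], [[-5, 18, 70], -0.28], [[-5, 26, 100], -0.42], [[-5, 26, 100], -0.489], [[-5, 26, 100], -0.489]])

```text
time_s: 2.6
tool_pos: [0.5091, 0.1723, 0.2137]
tool_rot: [179.9, -0.1, -147.5]
force: [0.0, 0.0, 0.9]
grip_width: 0.0003
grasp_force: 0.0
```

Run:
```python
from h import *
to((.511,.1906,.152,-147.2))
im,d,K,T=cam("top"); P=cloud(d,K,T)
cv2.imwrite("pics/c3.png",cv2.resize(im[165:285,165:315],None,fx=4,fy=4,interpolation=cv2.INTER_CUBIC))
im,d,K,T=cam("side")
cv2.imwrite("pics/c4.png",cv2.resize(im[110:270,120:290],None,fx=4,fy=3.7,interpolation=cv2.INTER_CUBIC))
```

```text
t 2.6 p [0.5091 0.1723 0.2137] rot [ 1.7993e+02 -1.3000e-01 -1.4751e+02] q1,q7 [26.8 94.3] F [0.  0.  0.9] 0.0003
[-11.4  14.4  61.7] -0.005
```

View pics/c4.png

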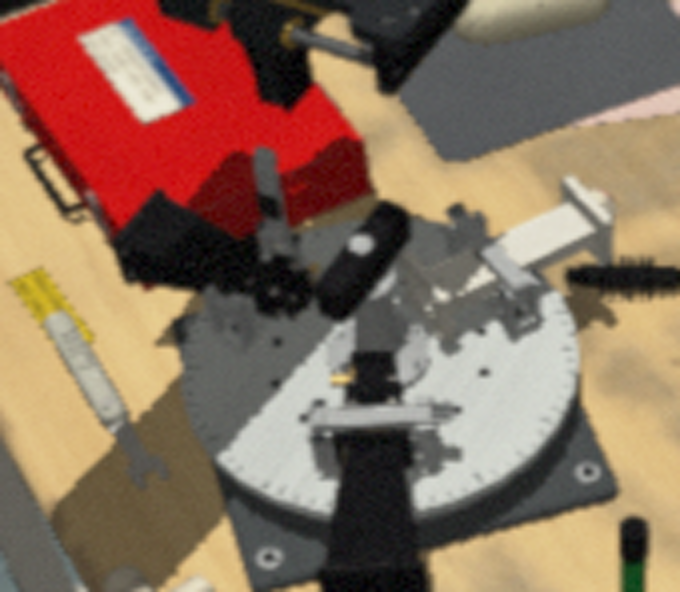

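Emit:
arm_command(series=[[[-11, 14, 0], 0], [[-11, 14, 25], 0], [[-11, 14, 50], 0], [[-11, 14, 62], 0], [[-11, 14, 62], 0]])

```text
time_s: 3.2
tool_pos: [0.5111, 0.1893, 0.152]
tool_rot: [180.0, -0.1, -147.6]
force: [-0.0, 0.3, 0.3]
grip_width: 0.0006
grasp_force: 0.0
```

```bash
python3 -c "
from h import *
to((.511,.1906,.152,-147.2))"
```

```text
t 3.2 p [0.5111 0.1893 0.152 ] rot [ 1.7996e+02 -1.3000e-01 -1.4763e+02] q1,q7 [23.3 89.2] F [-0.   0.3  0.3] 0.0006
[-0.6  1.2  0. ] -0.008
```

Emit:
arm_command(series=[[[12, 1, 0], 0], [[21, 1, 0], 0], [[30, 1, 1], 0], [[38, 1, 3], 0], [[45, 1, 6], 0]])

```text
time_s: 3.7
tool_pos: [0.4732, 0.1662, 0.1474]
tool_rot: [-179.9, 0.1, -147.6]
force: [1.7, -1.1, 0.0]
grip_width: 0.0005
grasp_force: 0.4
```

Run:
```python
from h import *
to((*car(.072,.013,122.8),.134+.008,-147.2),(*car(.072,.042,122.8),.134+.008,-147.2))
im,d,K,T=cam("side")
cv2.imwrite("pics/c5.png",cv2.resize(im[140:260,140:290],None,fx=4,fy=4,interpolation=cv2.INTER_CUBIC))
```

```text
t 3.7 p [0.4732 0.1662 0.1474] rot [-1.7994e+02  6.0000e-02 -1.4759e+02] q1,q7 [28.3 94.2] F [ 1.7 -1.1  0. ] 0.0005
[18.  -0.1  5.4] -0.007
[47.  -0.3  5.4] -0.007
```

View pics/c5.png

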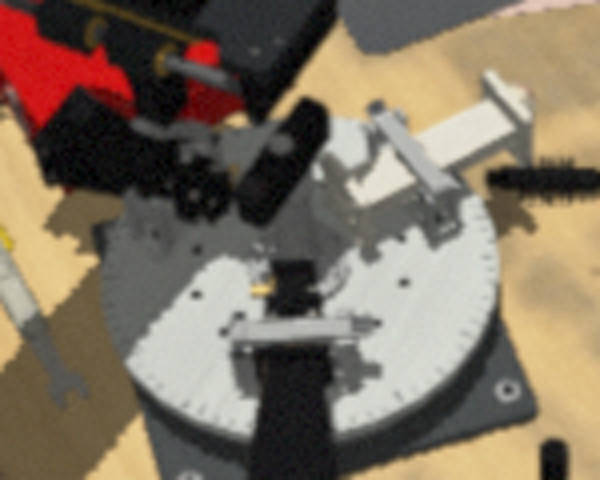

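Emit:
arm_command(series=[[[5, 0, 4], 0], [[9, 0, 9], 0], [[10, 0, -2], 0], [[27, 0, -4], 0], [[45, 0, -4], 0]])

```text
time_s: 4.25
tool_pos: [0.4353, 0.1434, 0.1519]
tool_rot: [179.9, 0.1, -147.5]
force: [-0.1, 0.1, -0.4]
grip_width: 0.0005
grasp_force: 0.0
```

Run:
```python
from h import *
to((*car(.072,.041,122.8),.103+.008,-147.2))
```

```text
t 4.25 p [0.4353 0.1434 0.1519] rot [ 1.7993e+02  7.0000e-02 -1.4748e+02] q1,q7 [ 32.9 101.9] F [-0.1  0.1 -0.4] 0.0005
[ 1.8 -1.3 40.9] -0.005
```

Emit:
arm_command(series=[[[1, -1, 12], 0], [[1, -1, 23], 0], [[1, -1, 32], 0], [[1, -1, 38], 0], [[1, -1, 40], 0]])

```text
time_s: 4.75
tool_pos: [0.4345, 0.1417, 0.1099]
tool_rot: [179.9, -0.1, -147.5]
force: [-0.4, -0.2, -0.8]
grip_width: 0.0003
grasp_force: 0.0
```

Emit:
arm_command(series=[[[0, 0, 1], 0], [[0, 0, 1], 0], [[0, 0, 2], 0], [[0, 0, 2], 0], [[0, 0, 2], 0]])

```text
time_s: 5.25
tool_pos: [0.435, 0.1411, 0.1092]
tool_rot: [-180.0, -0.0, -147.6]
force: [-0.2, 0.2, -0.1]
grip_width: 0.0005
grasp_force: 0.2
```

Emit:
arm_command(series=[[[0, 0, 1], 0], [[0, 0, 2], 0], [[0, 0, 3], 0], [[0, 0, 4], 0], [[0, 0, 4], 0]])

```text
time_s: 5.75
tool_pos: [0.4348, 0.1411, 0.1048]
tool_rot: [180.0, -0.0, -147.6]
force: [-0.5, 0.6, -0.6]
grip_width: 0.0003
grasp_force: 0.3
```

Run:
```python
from h import *
to((*car(.072,.041,122.8),.103+.008,-147.2))
im,d,K,T=cam("side"); a=cv2.resize(im[150:230,130:240],None,fx=5,fy=5,interpolation=cv2.INTER_CUBIC)
im,d,K,T=cam("top"); b=cv2.resize(im[195:275,165:215],None,fx=5,fy=5,interpolation=cv2.INTER_CUBIC)
cv2.imwrite("pics/c6.png",np.hstack([a,b]))
```

```text
t 5.75 p [0.4348 0.1411 0.1048] rot [ 1.8000e+02 -2.0000e-02 -1.4756e+02] q1,q7 [31.6 98.3] F [-0.5  0.6 -0.6] 0.0003
[ 0.1  0.4 -6.2] -0.006
```

View pics/c6.png

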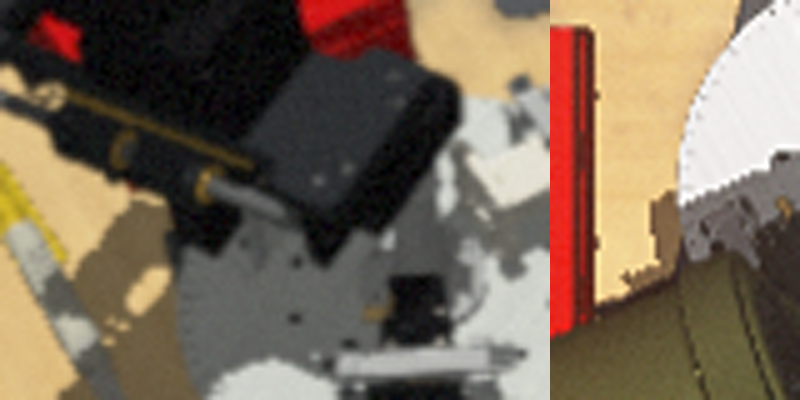

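Emit:
arm_command(series=[[[0, 0, -20], 0], [[0, 0, -45], 0], [[0, 0, -70], 0], [[-6, 0, -85], 0], [[-6, 0, -85], 0]])

```text
time_s: 6.35
tool_pos: [0.4421, 0.1453, 0.1922]
tool_rot: [-179.9, 0.3, -147.5]
force: [0.1, -0.3, -0.4]
grip_width: 0.0004
grasp_force: 0.0
```

```bash
cat >> h.py <<'E'
def incar(P,ang):
    a=np.radians(ang); d=P[...,:2]-A; return np.stack([d[...,0]*np.cos(a)+d[...,1]*np.sin(a),-d[...,0]*np.sin(a)+d[...,1]*np.cos(a),P[...,2]],-1)
E
python3 - <<'E'
from h import *
to((*car(.072,.033,122.8),.14+.008,-147.2))
for n in("top","side"):
    im,d,K,T=cam(n); C=incar(cloud(d,K,T),122.8)
    m=(abs(C[...,0]-.071)<.008)&(abs(C[...,1]-.01)<.05)&(C[...,2]>.1)&(C[...,2]<.175)
    w=C[m]; w=w[np.argsort(w[:,2])]; print(n,len(w)); print((w[::max(1,len(w)//25)]*1e3).round().astype(int).tolist())
    if n=="side": cv2.imwrite("pics/c7.png",cv2.resize(im[140:240,120:250],None,fx=5,fy=5,interpolation=cv2.INTER_CUBIC))
E
```

```text
t 6.35 p [0.4421 0.1453 0.1922] rot [-179.87    0.27 -147.54] q1,q7 [ 33.6 103.4] F [ 0.1 -0.3 -0.4] 0.0004
[ 0.5  0.7 44.2] -0.006
top 37
[[64, -24, 100], [76, -26, 101], [66, -25, 101], [78, -31, 101], [73, -30, 101], [72, -27, 102], [74, -25, 102], [64, -27, 102], [71, -29, 103], [68, -24, 104], [74, -28, 104], [76, -24, 104], [69, -28, 104], [76, -29, 105], [67, -21, 105], [67, -26, 105], [71, -24, 105], [77, -19, 105], [68, -29, 106], [77, -27, 106], [66, -23, 106], [70, -26, 106], [66, -28, 106], [72, -22, 106], [70, -17, 107], [70, -20, 108], [75, -21, 108], [74, -23, 108], [66, -18, 109], [71, -18, 109], [75, -16, 110], [68, -19, 110], [69, -22, 110], [74, -18, 111], [67, -16, 111], [72, -16, 111], [73, -19, 112]]
side 128
[[63, 2, 100], [64, 12, 101], [70, -26, 102], [79, 15, 103], [63, 28, 103], [66, -24, 106], [67, -14, 107], [67, -15, 108], [66, -6, 109], [71, -10, 112], [75, -10, 113], [68, -6, 114], [65, 2, 115], [66, 4, 117], [73, 0, 119], [76, 7, 121], [73, 4, 123], [72, 8, 124], [76, 13, 128], [74, 16, 129], [67, 26, 131], [66, 24, 132], [68, 23, 134], [68, 22, 136], [66, 29, 137], [72, 26, 138]]
```

Emit:
arm_command(series=[[[1, 1, 25], 0], [[1, 1, 45], 0], [[1, 1, 60], 0], [[1, 1, 72], 0], [[1, 1, 80], 0]])

```text
time_s: 6.95
tool_pos: [0.4368, 0.1444, 0.1081]
tool_rot: [179.9, -0.2, -147.5]
force: [-4.1, -0.5, 3.3]
grip_width: 0.0004
grasp_force: 2.0
```

Emit:
arm_command(series=[[[0, 0, 1], 0], [[0, 0, 2], 0], [[0, 0, 3], 0], [[0, 0, 4], 0], [[0, 0, 4], 0]])

```text
time_s: 7.45
tool_pos: [0.4391, 0.1449, 0.1065]
tool_rot: [-180.0, 0.1, -147.6]
force: [-3.6, 0.5, 1.2]
grip_width: 0.0003
grasp_force: 1.4
```

Emit:
arm_command(series=[[[0, 0, -20], 0], [[0, 0, -45], 0], [[0, 0, -70], 0], [[0, 0, -85], 0], [[0, 0, -85], 0]])

```text
time_s: 7.95
tool_pos: [0.4417, 0.1448, 0.1939]
tool_rot: [-179.7, 0.4, -147.6]
force: [-0.2, 0.4, -0.3]
grip_width: 0.0005
grasp_force: 0.0
```

Run:
```python
from h import *
to((*car(.072,.033,122.8),.14+.008,-147.2))
for n in("top","side"):
    im,d,K,T=cam(n); C=incar(cloud(d,K,T),122.8)
    m=(abs(C[...,0]-.071)<.008)&(abs(C[...,1]-.01)<.05)&(C[...,2]>.09)&(C[...,2]<.175)
    w=C[m]; w=w[np.argsort(w[:,1])]; print(n,len(w)); print((w[::max(1,len(w)//25)]*1e3).round().astype(int).tolist())
    if n=="side": cv2.imwrite("pics/c8.png",cv2.resize(im[140:240,120:250],None,fx=5,fy=5,interpolation=cv2.INTER_CUBIC))
```

```text
t 7.95 p [0.4417 0.1448 0.1939] rot [-179.73    0.38 -147.6 ] q1,q7 [ 34.1 103.5] F [-0.2  0.4 -0.3] 0.0005
[-0.1  0.9 45.9] -0.007
top 76
[[67, -40, 101], [74, -38, 98], [72, -37, 100], [65, -35, 102], [70, -34, 104], [74, -33, 102], [64, -32, 103], [75, -31, 103], [78, -30, 103], [76, -29, 103], [79, -28, 107], [77, -27, 103], [68, -27, 101], [66, -25, 101], [68, -24, 104], [71, -24, 103], [79, -23, 108], [78, -22, 103], [76, -21, 101], [78, -20, 107], [77, -19, 102], [76, -18, 94], [70, -17, 105], [73, -17, 104], [64, -16, 97], [74, -15, 105]]
side 181
[[68, -38, 100], [64, -32, 101], [71, -27, 103], [67, -26, 103], [71, -24, 100], [64, -21, 104], [64, -19, 99], [77, -17, 102], [70, -15, 104], [78, -12, 105], [75, -11, 102], [79, -8, 103], [67, -5, 103], [65, -1, 102], [66, 0, 103], [77, 2, 103], [73, 5, 101], [78, 8, 102], [75, 11, 100], [66, 13, 101], [69, 14, 104], [65, 16, 95], [65, 17, 102], [68, 19, 96], [73, 20, 102], [75, 24, 106]]
```

View pics/c8.png

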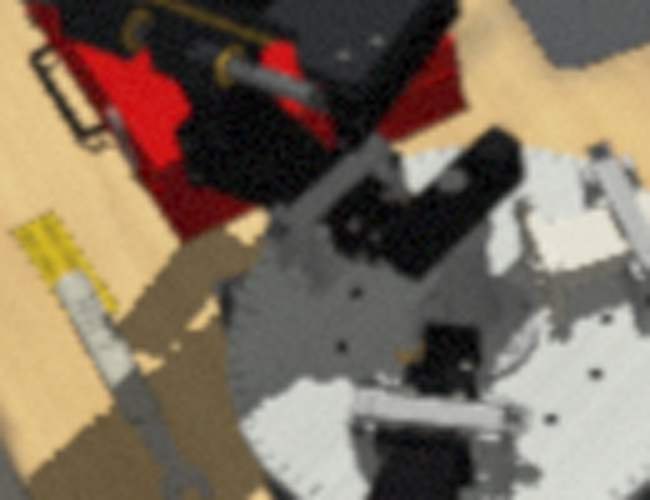

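Run:
```python
from h import *
for k in range(2):
    im,d,K,T=cam("side"); C=incar(cloud(d,K,T),122.8)
    m=(abs(C[...,0]-.071)<.0045)&(C[...,1]>-.024)&(C[...,1]<.05)&(C[...,2]>.09)&(C[...,2]<.135)
    w=C[m]*1e3
    for a in range(-24,50,8):
        s=w[(w[:,1]>=a)&(w[:,1]<a+8)]; 
        if len(s): print(a,len(s),np.median(s[:,2]).round(1),s[:,2].min().round(1),s[:,2].max().round(1))
    w=w[(w[:,2]>98)&(w[:,2]<109)];p=np.polyfit(w[:,1],w[:,2],1); print(p)
    m=(np.hypot(C[...,0],C[...,1])<.05)&(C[...,2]>.146)&(C[...,2]<.165)
    w=C[m]; print("handle",len(w),cv2.minAreaRect((w[:,:2]*1e3).astype(np.float32)))
```

```text
-24 13 102.6 99.6 104.8
-16 11 102.0 101.0 104.0
-8 16 101.8 96.0 104.6
0 14 102.2 93.8 104.2
8 16 102.4 97.7 105.9
16 16 99.8 90.9 104.9
24 5 103.5 101.3 105.1
[-3.51155346e-03  1.02249701e+02]
handle 301 ((-1.3549201488494873, 2.3562355041503906), (69.79967498779297, 19.05681037902832), 80.57551574707031)
-24 7 103.1 99.8 103.7
-16 15 101.8 99.3 104.6
-8 15 101.8 97.2 105.7
0 15 103.0 98.1 105.3
8 14 101.4 90.1 103.7
16 18 100.1 90.1 105.7
24 3 102.5 100.9 103.6
[-1.35142652e-02  1.02046966e+02]
handle 306 ((-2.3037776947021484, 2.4654693603515625), (69.94805908203125, 20.30592918395996), 78.38111877441406)
```

Run:
```python
from h import *
def hd(d,K,T,n):
    C=incar(cloud(d,K,T),122.8)
    m=(np.hypot(C[...,0],C[...,1])<.05)&(C[...,2]>.150)&(C[...,2]<.165)
    w=C[m]; c=w[:,:2].mean(0); e=np.linalg.eigh(np.cov((w[:,:2]-c).T))[1][:,1]
    print(n,len(w),cv2.minAreaRect((w[:,:2]*1e3).astype(np.float32)),np.degrees(np.arctan2(e[1],e[0]))%180)
for n in("side","top"):
    z=np.load(n+"0.npz"); hd(z["d"],z["K"],z["T"],n+"0")
    im,d,K,T=cam(n); hd(d,K,T,n)
```

```text
side0 261 ((-1.0095100402832031, 2.9126548767089844), (69.50249481201172, 19.516340255737305), 88.88780212402344) 89.38563226603033
side 266 ((-1.384106159210205, 3.0032806396484375), (68.18539428710938, 18.698265075683594), 79.25240325927734) 78.20073563896618
top0 261 ((-0.3744525909423828, 0.095550537109375), (69.4883804321289, 18.050268173217773), 89.96969604492188) 89.47781239439574
top 105 ((-4.187007427215576, -19.59296989440918), (28.499855041503906, 17.562026977539062), 79.2064208984375) 75.20136052966278
```

Run:
```python
from h import *
ang=112.4
to((*car(.072,.036,ang),.192,-147.6-10.4))
w=[]
for k in range(3):
    im,d,K,T=cam("side"); C=incar(cloud(d,K,T),ang)
    m=(abs(C[...,0]-.072)<.004)&(C[...,1]>-.024)&(C[...,1]<.06)&(C[...,2]>.085)&(C[...,2]<.14)
    w.append(C[m]*1e3)
w=np.concatenate(w)
for a in range(-24,56,6):
    s=w[(w[:,1]>=a)&(w[:,1]<a+6)]
    if len(s): print(a,len(s),np.median(s[:,2]).round(1),s[:,2].min().round(1),s[:,2].max().round(1))
```

```text
t 8.25 p [0.4382 0.1445 0.1901] rot [ 1.7996e+02 -7.0000e-02 -1.4755e+02] q1,q7 [ 34.1 103.5] F [ 0.3  0.4 -0.3] 0.0007
[-13.7   4.7  -1.9] 0.182
-24 18 101.9 98.9 105.3
-18 16 101.6 99.6 104.2
-12 24 102.8 99.9 104.6
-6 21 102.7 100.6 104.7
0 30 102.7 98.4 105.5
6 37 101.6 85.1 105.3
12 35 101.9 85.5 105.4
18 29 102.3 96.7 104.8
24 29 101.2 86.2 105.1
30 34 102.8 90.2 107.3
36 28 102.2 96.8 106.6
```

Emit:
arm_command(series=[[[-7, 2, 0], 0.1], [[-14, 5, 20], 0.182], [[-14, 5, 50], 0.182], [[-14, 5, 66], 0.182], [[-14, 5, 74], 0.182]])

```text
time_s: 8.9
tool_pos: [0.4466, 0.1562, 0.1152]
tool_rot: [179.9, -0.2, -158.0]
force: [0.4, 0.6, -0.2]
grip_width: 0.0003
grasp_force: 0.0
```

```bash
python3 -c "
from h import *
to((*car(.072,.036,112.4),.1105,-157.9))"
```

```text
t 8.9 p [0.4466 0.1562 0.1152] rot [ 1.7993e+02 -1.6000e-01 -1.5796e+02] q1,q7 [31.3 84.9] F [ 0.4  0.6 -0.2] 0.0003
[-0.5 -0.6  4.7] -0.001
```

Emit:
arm_command(series=[[[0, 0, 2], 0], [[0, 0, 4], 0], [[0, 0, 5], 0], [[0, 0, 6], 0], [[0, 0, 6], 0]])

```text
time_s: 9.4
tool_pos: [0.4484, 0.1565, 0.1118]
tool_rot: [-180.0, 0.1, -158.0]
force: [0.0, -1.0, 1.6]
grip_width: 0.0003
grasp_force: 1.0
```

Emit:
arm_command(series=[[[0, 0, 1], 0], [[0, 0, 2], 0], [[0, 0, 3], 0], [[0, 0, 4], 0], [[0, 0, 4], 0]])

```text
time_s: 9.9
tool_pos: [0.4501, 0.1582, 0.1103]
tool_rot: [-180.0, 0.3, -158.0]
force: [-3.9, 0.7, 19.7]
grip_width: 0.0008
grasp_force: 9.5
```

Emit:
arm_command(series=[[[0, 0, -20], 0], [[0, 0, -50], 0], [[0, 0, -85], 0], [[0, 0, -115], 0], [[-10, -20, -120], 0]], grip=-1)

```text
time_s: 10.4
tool_pos: [0.4653, 0.1446, 0.2311]
tool_rot: [-179.8, 0.3, -157.7]
force: [0.7, -0.3, 0.1]
grip_width: 0.0329
grasp_force: 0.0
```

```bash
cat >> h.py <<'E'
def handle(n="side",zmin=.150,zmax=.165):
    im,d,K,T=cam(n); P=cloud(d,K,T); 
    m=(np.hypot(P[...,0]-A[0],P[...,1]-A[1])<.05)&(P[...,2]>zmin)&(P[...,2]<zmax)
    w=P[m]; c=w[:,:2].mean(0); e=np.linalg.eigh(np.cov((w[:,:2]-c).T))[1][:,1]
    print(n,len(w),c.round(4),np.degrees(np.arctan2(e[1],e[0]))%180,cv2.minAreaRect((w[:,:2]*1e3).astype(np.float32)))
E
python3 - <<'E'
from h import *
to((*A,.23,-158),(*A,.138,-158)); handle("side"); handle("side"); handle("top")
E
```

```text
t 10.4 p [0.4653 0.1446 0.2311] rot [-179.81    0.34 -157.75] q1,q7 [35.2 92.5] F [ 0.7 -0.3  0.1] 0.0329
[-23.8 -54.7   1.1] 0.004
[-23.8 -54.7  93.1] 0.004
side 268 [0.5056 0.099 ] 19.751790847111835 ((506.4576110839844, 100.64678192138672), (68.43939971923828, 19.04616928100586), 20.66796875)
side 263 [0.5057 0.0993] 19.684637694425817 ((506.4424743652344, 100.76031494140625), (68.45267486572266, 19.759153366088867), 20.16437530517578)
top 73 [0.5307 0.1112] 1.5645948473826365 ((530.679443359375, 110.66773986816406), (20.76204490661621, 17.049108505249023), 18.308866500854492)
```

Emit:
arm_command(series=[[[-12, -27, 0], 0.02], [[-24, -55, 0], 0.02], [[-24, -55, 0], 0.02], [[-24, -55, 20], 0.02], [[-24, -55, 45], 0.02]])

```text
time_s: 11.05
tool_pos: [0.507, 0.1008, 0.1816]
tool_rot: [180.0, 0.0, -159.1]
force: [0.2, 0.3, 0.3]
grip_width: 0.083
grasp_force: 0.0
```

```bash
python3 -c "
from h import *
to((*A,.138,-159))"
```

```text
t 11.05 p [0.507  0.1008 0.1816] rot [ 1.7997e+02  4.0000e-02 -1.5909e+02] q1,q7 [35.2 91.2] F [0.2 0.3 0.3] 0.083
[-1.7  1.7 43.6] -0.002
```

Emit:
arm_command(series=[[[-1, 2, 15], 0], [[-1, 2, 30], 0], [[-1, 2, 40], 0], [[-1, 2, 44], 0], [[-1, 2, 44], 0]])

```text
time_s: 11.55
tool_pos: [0.5075, 0.102, 0.1378]
tool_rot: [180.0, -0.0, -159.1]
force: [-0.8, 0.2, -0.4]
grip_width: 0.0868
grasp_force: 0.0
```

Emit:
arm_command(series=[[[0, 0, 0], 0], [[0, 0, 0], 0], [[0, 0, 0], 0], [[0, 0, 0], 0], [[0, 0, 0], 0]], grip=1, grip_force=40)

```text
time_s: 12.05
tool_pos: [0.5078, 0.1019, 0.1382]
tool_rot: [-180.0, 0.0, -159.1]
force: [0.5, 0.4, -0.8]
grip_width: 0.055
grasp_force: 0.0
```

Emit:
arm_command(series=[[[0, 0, 0], 0], [[0, 0, 0], 0], [[0, 0, 0], 0], [[0, 0, 0], 0], [[0, 0, 0], 0]])

```text
time_s: 12.55
tool_pos: [0.5073, 0.1026, 0.138]
tool_rot: [179.9, -0.0, -159.1]
force: [-0.5, 1.8, -0.6]
grip_width: 0.0175
grasp_force: 39.9
```

Run:
```python
from h import *
to((*A,.138,72.97)); handle("side",.125,.165)
print(env.get_obs()["qpos"].round(1))
# clamp & angle from long horn/waveguide visible; probe refit
p=np.array([.7685,.023]);print(np.degrees(np.arctan2(*(p-A)[::-1])))
```

```text
t 12.55 p [0.5073 0.1026 0.138 ] rot [ 1.7993e+02 -1.0000e-02 -1.5914e+02] q1,q7 [33.7 88.6] F [-0.5  1.8 -0.6] 0.0175
[-0.8  0.2 -0. ] 2.232
side 278 [0.4921 0.0891] 170.8358852946127 ((498.461669921875, 93.4853744506836), (37.66685104370117, 48.89211654663086), 65.76765441894531)
[ 33.7  11.6 -52.4 107.   10.   66.2  88.7]
-17.071812592982045
```

Emit:
arm_command(series=[[[0, 0, 0], 0.08], [[0, 0, 0], 0.17], [[0, 0, 0], 0.27], [[0, 0, 0], 0.37], [[0, 0, 0], 0.47]])

```text
time_s: 13.1
tool_pos: [0.5072, 0.1031, 0.138]
tool_rot: [179.9, -0.0, 173.8]
force: [-0.0, 3.5, -1.2]
grip_width: 0.0178
grasp_force: 39.9
```

Run:
```python
from h import *
to((*A,.138,72.95)); print(env.get_obs()["qpos"].round(1))
```

```text
t 13.1 p [0.5072 0.1031 0.138 ] rot [ 1.7993e+02 -3.0000e-02  1.7380e+02] q1,q7 [30.7 62.4] F [-0.   3.5 -1.2] 0.0178
[-0.8 -0.1 -0. ] 1.76
[ 30.7  10.9 -49.  107.1   8.9  66.   62.4]
```

Going well; small forces.

Emit:
arm_command(series=[[[0, 0, 0], 0.1], [[0, 0, 0], 0.2], [[0, 0, 0], 0.3], [[0, 0, 0], 0.4], [[0, 0, 0], 0.5]])

```text
time_s: 13.6
tool_pos: [0.5075, 0.1036, 0.138]
tool_rot: [179.9, -0.1, 145.2]
force: [-0.1, 3.0, -1.1]
grip_width: 0.0175
grasp_force: 39.9
```

Emit:
arm_command(series=[[[0, 0, 0], 0.1], [[0, 0, 0], 0.2], [[0, 0, 0], 0.3], [[0, 0, 0], 0.4], [[0, 0, 0], 0.5]])

```text
time_s: 14.1
tool_pos: [0.5079, 0.104, 0.138]
tool_rot: [179.9, -0.1, 116.5]
force: [1.4, 5.0, -3.1]
grip_width: 0.0181
grasp_force: 40.0
```

Run:
```python
from h import *
to((*A,.138,72.95)); print(env.get_obs()["qpos"].round(1))
```

```text
t 14.1 p [0.5079 0.104  0.138 ] rot [ 1.7987e+02 -1.0000e-01  1.1654e+02] q1,q7 [25.   6.5] F [ 1.4  5.  -3.1] 0.0181
[-1.  -0.3  0. ] 0.761
[ 25.    9.7 -42.6 107.2   7.1  65.6   6.5]
```

Emit:
arm_command(series=[[[0, 0, 0], 0.1], [[0, 0, 0], 0.2], [[0, 0, 0], 0.3], [[0, 0, 0], 0.4], [[0, 0, 0], 0.5]])

```text
time_s: 14.6
tool_pos: [0.5084, 0.1041, 0.138]
tool_rot: [179.9, -0.2, 87.9]
force: [3.6, 4.8, -3.4]
grip_width: 0.0177
grasp_force: 40.0
```

Emit:
arm_command(series=[[[0, 0, 0], 0.08], [[0, 0, 0], 0.15], [[0, 0, 0], 0.2], [[0, 0, 0], 0.24], [[0, 0, 0], 0.261]])

```text
time_s: 15.1
tool_pos: [0.5087, 0.104, 0.138]
tool_rot: [179.9, -0.2, 73.1]
force: [4.5, 6.0, -3.9]
grip_width: 0.0175
grasp_force: 40.0
```

Run:
```python
from h import *
to((*A,.138,72.95)); print(env.get_obs()["qpos"].round(1))
im,d,K,T=cam("side"); P=cloud(d,K,T); np.savez("side1.npz",im=im,d=d,K=K,T=T)
a=cv2.resize(im[110:290,140:390],None,fx=3.2,fy=3.2,interpolation=cv2.INTER_CUBIC); cv2.imwrite("pics/c9.png",a)
C=incar(P,-17.07)
im,d,K,T=cam("top"); C2=incar(cloud(d,K,T),-17.07); np.savez("top1.npz",im=im,d=d,K=K,T=T)
for n,c in(("side",C),("top",C2)):
  for z0,z1 in((.075,.115),):
    for lo in np.arange(.085,.15,.01):
        m=(c[...,0]>lo)&(c[...,0]<lo+.01)&(abs(c[...,1])<.04)&(c[...,2]>z0)&(c[...,2]<z1); w=c[m]
        if len(w): print(n,lo.round(3),len(w),(w[:,1].min()*1e3).round(1),(w[:,1].max()*1e3).round(1),(w[:,2].max()*1e3).round(1))
```

```text
t 15.1 p [0.5087 0.104  0.138 ] rot [179.89  -0.21  73.08] q1,q7 [ 21.3 -36.2] F [ 4.5  6.  -3.9] 0.0175
[-1.2 -0.4  0. ] 0.002
[ 21.3   9.1 -38.4 107.3   6.1  65.4 -36.2]
side 0.085 80 -18.4 13.4 102.6
side 0.095 94 -19.0 15.2 103.8
side 0.105 100 -21.0 16.1 105.0
side 0.115 106 -21.9 19.0 106.0
side 0.125 113 -22.9 20.0 108.8
side 0.135 99 -26.8 21.6 111.4
top 0.095 3 2.8 12.4 104.1
top 0.105 70 -18.2 16.0 106.9
top 0.115 75 -19.6 16.9 107.9
top 0.125 79 -21.0 18.1 109.5
top 0.135 69 -24.1 21.3 112.4
```

View pics/c9.png

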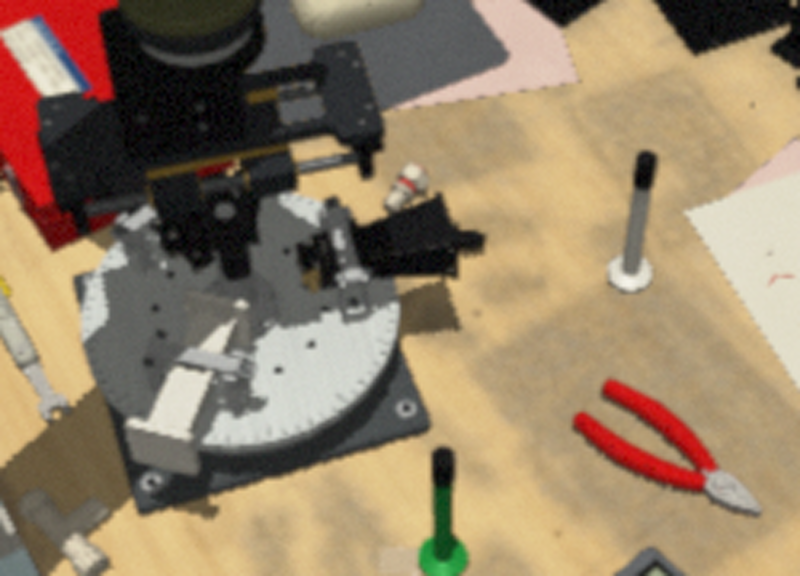

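Run:
```python
from h import *
for n in("side","top"):
    z=np.load(n+"1.npz"); c=incar(cloud(z["d"],z["K"],z["T"]),-17.07)
    for lo in np.arange(.095,.142,.008):
        top=.1005+.0115*(lo+.004-.09)/.052
        m=(c[...,0]>lo)&(c[...,0]<lo+.008)&(abs(c[...,1])<.04)&(abs(c[...,2]-top)<.005); w=c[m][:,1]*1e3
        if len(w)>5: print(n,lo.round(3),len(w),w.min().round(1),w.max().round(1),w.mean().round(1))
    m=(abs(c[...,0]-.273)<.02)&(abs(c[...,1])<.02)&(c[...,2]>.118);print("probe cap",c[m].mean(0).round(4))
```

```text
side 0.095 47 -19.0 15.2 -1.8
side 0.103 47 -17.9 15.7 -2.1
side 0.111 43 -19.5 15.1 -2.5
side 0.119 37 -19.2 18.7 -1.9
side 0.127 23 -22.9 16.1 -5.0
side 0.135 30 -22.4 19.2 -0.8
probe cap [ 0.2727 -0.0023  0.1239]
top 0.103 40 -17.3 16.0 -0.1
top 0.111 40 -18.2 16.5 -0.1
top 0.119 34 -19.6 17.0 0.6
top 0.127 22 -19.6 18.1 -2.2
top 0.135 43 -24.1 19.7 -0.6
probe cap [ 2.663e-01 -1.000e-04  6.263e-01]
```

Emit:
arm_command(series=[[[0, 0, 0], 0], [[0, 0, 0], 0], [[0, 0, 0], 0], [[0, 0, 0], 0], [[0, 0, 0], 0]])

```text
time_s: 15.7
tool_pos: [0.5087, 0.104, 0.138]
tool_rot: [179.9, -0.2, 73.1]
force: [4.7, 5.4, -3.7]
grip_width: 0.0179
grasp_force: 39.9
```

```bash
python3 -c "
from h import *
to((*A,.138,72.95)); print(env.sign_off())"
```

```text
t 15.7 p [0.5087 0.104  0.138 ] rot [179.89  -0.22  73.1 ] q1,q7 [ 21.3 -36.2] F [ 4.7  5.4 -3.7] 0.0179
[-1.2 -0.4  0. ] 0.003
the job is handed in; nothing more can be done
None
```

I handed the job in at 15.7 s with the clamp bar pressed home at about 20 N, the short horn pointing at the probe to within about 0.5° by my camera measurements, and the gripper still holding the handle; however, the finger slipped off the bar while closing it and turned the table about 11° before I had confirmed the bar was home, which could count against the required order.

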